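# Free a stuck filter cartridge from its holder on the optical bench

## Task

Swing the keeper bar shut until it clicks over the reference cell, so the cell cannot jump out. Then free the cartridge jammed in the socket beside it, not by a straight pull: rock it sideways until one side springs up while the other stays down, rock it back until the second side springs up too and it stands level, and only then lift it. Finish still gripping it (do not let go), upright and still, about a finger's breadth clear above its socket, with the bar shut and everything else left where it is.

Things in the scene. Friction and masses are not known exactly. Their poses are not given: they have to be found in the camera images.
- holder: Fixed two-bay holder, plain grey base plate 150 x 130 x 10 mm, black walls. Origin on the bench under the plate; x from the cartridge socket (x = -40 mm) to the reference bay (x = +42 mm), y along both bays, z up. The socket: cheek walls across x (60 mm long, 1 mm play) and catch housings (14 mm thick, centred at y = +-50 mm), all with tops 32 mm above the bench.
- socket (a point): Point on the floor of the cartridge socket, at its centre, 10 mm above the bench; axes as the holder's. The rims around the socket stand 22 mm above this point.
- cartridge: Jammed filter cartridge, 0.25 kg: flat aluminium block 16 (x) x 64 (y) x 42 mm high with a small round window; on top a grip tab 12 (x) x 28 (y) x 34 mm, 42 to 76 mm above the underside. Origin at the centre of the underside, z up. Starts home on the socket floor, axes along the holder's. It rocks about its x axis (left/right sides = +y/-y); that takes 0.5 to 1 N m.
- foot_left (a point): Cartridge underside at its +y edge, 33 mm from the middle. A spring catch holds this side down: lifting this side alone meets about 20 N until 3 to 5 mm up (both at once over 40 N), then it springs on and rests on the catch about 9.6 mm up (8 degrees tilt if the other side is still down).
- foot_right (a point): The same at the -y edge, with its own catch. Pushing a freed side down again with about 20 N re-engages it, so while rocking back keep the freed side 10 to 13 mm up.
- keeper (a joint): Keeper bar angle about its upright hinge: 0 = fully shut (bar along the holder's +y, over the reference cell), grows as the bar swings out to the holder's +x, at most 1.0 rad. Stays where left (friction 0.06 N m). In the last 0.1 rad it rides over a spring ball (5 to 6 N at the knob) and clicks home against its stop at 0.
- keeper_hinge (a point): Point on the bar's hinge axis, 48 mm above the bench. The bar is aluminium, 118 mm long, 14 mm wide, 8 mm thick (44 to 52 mm above the bench).
- keeper_knob (a point): Top centre of the upright black knob pin near the free end of the bar: 12 mm diameter, 30 mm tall, its top 82 mm above the bench, 105 mm from the hinge axis.
- cell: The reference cell: small amber glass block with a white cap, 16 x 36 x 30 mm, loose in the reference bay. Origin at the centre of the underside. It stays there.
- lens_post: Bystander: a lens on a steel post with a round foot, 40 mm across, 88 mm tall, standing upright beside the holder. Origin under its foot.
- screw_jar: Bystander: a small clear jar, 44 mm diameter, 55 mm tall. Origin at the centre of its underside.
- driver: Bystander: a screwdriver 150 mm long, lying along its x axis. Origin at its middle, on its underside.
Not all that is in view belongs to the job. Several things have the shape of the holder; the one meant has the colours described above.

How it is judged (in metres and radians):
On the way, in this order (a step that is already met when the one before it is completed fails the run):
1. the keeper bar is shut in its detent, the cartridge still home (value of joint keeper below 0.03 rad and z of each of foot_left, foot_right in the frame of socket below 0.003 m), for 0.2 s.
2. rocked sideways: one side of the cartridge has sprung up past its catch (over 7 mm), the other is still down (under 3.5 mm) (((z of foot_left in the frame of socket above 0.007 m and z of foot_right in the frame of socket below 0.0035 m) or (z of foot_right in the frame of socket above 0.007 m and z of foot_left in the frame of socket below 0.0035 m))), for 0.05 s.
3. rocked back: both sides are past their catches (over 7 mm), level within 3.5 degrees, with the foot still in the socket (middle under 20 mm up) (z of each of foot_left, foot_right in the frame of socket above 0.007 m and z of cartridge in the frame of socket below 0.02 m and angle between cartridge's own z axis and vertical below 0.061 rad), for 0.05 s.
At the end, for the whole second after the job is handed in: Keeper shut (under 0.03 rad); cartridge gripped and still (under 20 mm/s), upright within 8 degrees, underside 25 to 65 mm above the socket floor (rims at 22 mm), within 30 mm sideways of the socket, not touching the holder; reference cell in its bay (value of joint keeper below 0.03 rad and z of cartridge in the frame of socket between 0.025 and 0.065 m and horizontal distance between cartridge and socket below 0.03 m and angle between cartridge's own z axis and vertical below 0.15 rad and linear speed of cartridge below 0.02 m/s and contact force between the fingers and cartridge above 1 N and contact force between cartridge and holder below 0.1 N and distance between cell and holder below 0.05 m); the arm keeps its last pose, push and grip.
It fails at once if a bystander is moved by more than 15 mm or knocked over (distance of any of lens_post, screw_jar, driver from where it was at the start of the episode above 0.015 m or angle between any of lens_post, screw_jar's own z axis and vertical above 0.3 rad).
It fails at once if the reference cell leaves its bay (distance of cell from where it was at the start of the episode above 0.012 m).
It also fails if it takes over 51 s, if anything falls off the work surface, if the arm or the gripper's body presses on something with over 40 N, if the wrist force passes 120 N, or if a joint passes its speed limit or range.

## Robot

A 6-joint arm with a two-finger parallel gripper is mounted at the origin on the work surface. World frame = base frame: x ahead of the robot, y to its left, z up, the work surface at z = 0. Lengths are in mm, angles in rad, forces in N, time in s.
With the tool pointing down it reaches from about 275 to 825 mm from the base axis. Payload 4.9 kg.
Tool frame: the origin (TCP) lies between the finger pads; the fingertips stand 14 mm ahead of it and the grasp point (between the pads) lies 5 mm behind it; z points along the fingers, y is the direction in which the jaws open and shut (so a half turn about z gives the same grasp; the last joint's range is limited). The gripper opens to 85 mm and grips with 20 to 120 N. Pads are 22 mm wide; open, the fingers measure 114 mm over their backs; the gripper's body (76 mm by 85 mm) begins 54 mm behind the grasp point. The pads swing forward as they close: fully open they stand 13 mm farther back than shut.
Start: joints at [1.032, 0.326, -0.193, 1.052, 0, 1.437], TCP at [216.606, 505.57, 245.281] pointing down, gripper open.
Joint ranges: [-2.65, 2.65], [-0.97, 1.79], [-1.3, 1.35], [-1.93, 2.1], [-1.47, 1.37], [-3.14, 3.14]. Speed limits (rad/s): [2.57, 2.57, 3.14, 3.14, 3.14, 3.14].

## Interface

Orientations are given as a unit quaternion [x, y, z, w].
In Python, from plant import manip gives the robot as it stands.
- The arm moves only by the tool drive_tool, never from a script. Its argument "rows" is a list of rows, each an object with "translation": the shift along the tool's x, y, z in cm, a list of three; "turn": the turn, a rotation vector about the tool's x, y, z in rad, a list of three; "grip": the closure, from 0 (fully open) to 1 (shut). In form: [{"translation": [x, y, z], "turn": [wx, wy, wz], "grip": grip}, ...]. A call has 1 to 5 rows; each row is the pose to reach, as a shift and turn from the pose measured when the call began, along the tool's axes at that moment; what a row does not reach only later rows make up. A row lasts 1/8 s, in which the tool goes at most 62.5 mm and 10.7 degrees, less where a joint would pass 70% of its speed; a pose out of reach is approached as far as the arm can. A call with a gripper value outside its range is refused whole. The fingers move at their own pace and stop on an object; the grip force is fixed at half the most. Time passes only in rows, so rows that repeat a pose let the fingers close. It gives the time, the measured TCP pose, the force and the opening at its end, in the units of the state.
- manip.get_state(): the state, without advancing time (a new reading comes with each control period).
- manip.snapshot(name): name is "scene" or "top" or "wrist"; returns the picture (420x560x3 uint8, red, green, blue); there is no depth.
- manip.camera_info(name): a dict with "fx", "fy", "cx", "cy" (pixels), "R" (3x3) and "t" (3): a world point X has camera coordinates R X + t. Camera axes: x right, y down, z forward; pixel columns grow to the right and rows downward; lengths in mm; the calibration is good to about 2 mm. A picture is of the moment at which its call begins: read the wrist's pose just before it. camera_info takes no time and is no camera call; for the wrist camera it gives the pose at the moment of the call.
- manip.finish_job(): hands the job in, once; it reports no verdict.
Trained networks look in the newest picture that a camera, given by its name, has taken for a name from the list of things; names that differ only in an ending like _2 or _b are one class to them, and where a whole thing is asked for, a point or a joint stands for the part that bears it (a point fixed in the world has none). Each returns a list of dicts, best first, with "score" (0 to 1); they miss things now and then, are a little off and sometimes report something else, mostly with a low value. They report only what shows in the picture. A call takes as long as a camera call. They do not tell look-alikes from the thing itself.
- manip.search_frame(camera, thing): "centre" ([column, row] in pixels, amid what is visible of it).
- manip.pinpoint(camera, thing): "centre" ([column, row] in pixels: a listed point, or the origin of a listed thing).
The state is a dict: "time_s": time; "joint_positions": joint angles; "qvel": joint speeds; "effort": joint torques, N m; "ee_pos": TCP position; "orientation": TCP orientation; "contact_force": force on the tool from outside, world axes, zero at the start; "moment": the same for the moment, N m; "grip_width": finger opening in mm.
Only numpy, scipy, OpenCV 4.12 (cv2) and the standard library are available. Lean on these libraries where they do the work, as an engineer would, in place of code of your own. Each camera call takes 0.05 s, during which the arm holds its last target.

## Working session

There is one attempt and no reset: what is moved stays moved. The work goes in short steps, Python scripts to look and compute and a tool call to move; the robot and the scene stay as the last step left them, time stands still between calls to the robot, and variables do not carry over. Pictures are saved under pics/ and viewed, and the job is handed in when it is done.

Besides the shell and the picture viewer there is one more tool, called after "Request:" as name(argument=value, ...) on one line, values as JSON. drive_tool: Moves the arm, as the interface text tells. Its arguments: {"type":"object","properties":{"rows":{"type":"array","items":{"type":"object","properties":{"translation":{"type":"array","items":{"type":"number"}},"turn":{"type":"array","items":{"type":"number"}},"grip":{"type":"number"}}}}},"required":["rows"]}

```bash
ls; mkdir -p pics; python3 - <<'E'
from plant import manip
import cv2,json
print(manip.get_state())
for n in("scene","top","wrist"):
    im=manip.snapshot(n); cv2.imwrite(f"pics/{n}0.png",im[:,:,::-1])
    c=manip.camera_info(n); print(n,c)
E
```

```text
pics
{'time_s': 0.0, 'joint_positions': array([ 1.03178722e+00,  3.26931738e-01, -1.93563481e-01,  1.05199504e+00,
       -3.36102742e-05,  1.43660396e+00]), 'qvel': array([-5.20185101e-05, -7.47232351e-04, -1.64490153e-05,  7.63074440e-04,
        6.27260057e-04, -2.03233083e-04]), 'effort': array([ 4.99023754e-04, -4.43400514e+01,  2.62439060e+01,  1.54794194e-02,
       -8.34274942e-05, -9.00543512e-06]), 'ee_pos': array([216.32995632, 505.0762114 , 244.5161654 ]), 'orientation': array([ 2.01029028e-01,  9.79584918e-01, -8.04989248e-04, -2.63875041e-04]), 'contact_force': array([-0.46105922,  0.37257338, -0.04463804]), 'moment': array([-0.00574013,  0.00203214, -0.00553955]), 'grip_width': 85.31614693507979}
scene {'fx': 451.84498811222835, 'fy': 451.84498811222835, 'cx': 285.3769098056481, 'cy': 207.57189934653908, 'R': array([[-0.72693926,  0.68650026,  0.0166345 ],
       [ 0.51594082,  0.56199811, -0.64650074],
       [-0.45317148, -0.46138435, -0.76273199]]), 't': array([ 370.42899044, -260.41582844, 1415.23171599])}
top {'fx': 413.96649209274983, 'fy': 413.96649209274983, 'cx': 272.1666394570123, 'cy': 209.40379402310631, 'R': array([[ 1.85284418e-03, -9.99910278e-01, -1.32666450e-02],
       [-9.91050915e-01, -6.53789250e-05, -1.33484378e-01],
       [ 1.33471534e-01,  1.33952465e-02, -9.90962117e-01]]), 't': array([ 48.86305562, 545.59730206, 821.38774706])}
wrist {'fx': 335.830048196912, 'fy': 335.830048196912, 'cx': 276.258275590136, 'cy': 212.45703211115202, 'R': array([[ 0.39498252,  0.91868754, -0.00141769],
       [ 0.87708307, -0.37663496,  0.29811304],
       [ 0.27333878, -0.11899287, -0.95452952]]), 't': array([-549.26277917,  -38.79220751,  381.23478871])}
```

View pics/scene0.png

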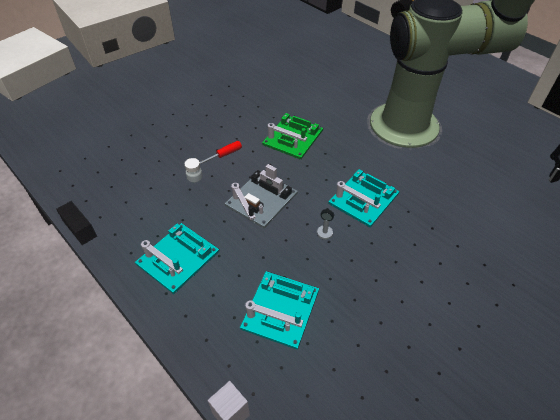

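View pics/top0.png

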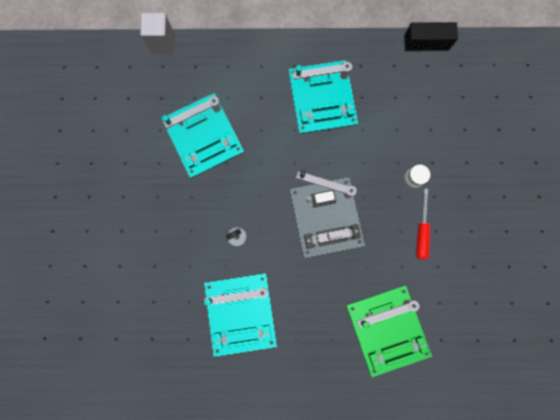

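View pics/wrist0.png

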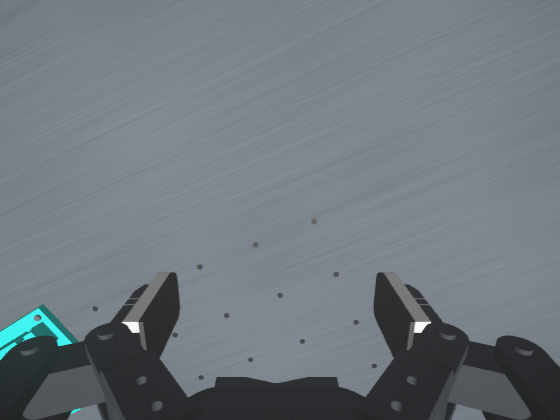

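The grey-plate, black-wall holder is at top px (328,217). The look-alikes are cyan ones at (203,135), (323,97) and (240,315), and a green one at (390,330). I choose the grey one, and will check it in a crop and measure.

```bash
cat > h.py <<'E'
from plant import manip
import numpy as np, cv2
def ray(n,uv,ci=None):
    c=ci or manip.camera_info(n); R=np.array(c["R"]);t=np.array(c["t"])
    o=-R.T@t; d=R.T@np.array([(uv[0]-c["cx"])/c["fx"],(uv[1]-c["cy"])/c["fy"],1]); return o,d
def at_z(n,uv,z,ci=None):
    o,d=ray(n,uv,ci); return o+d*(z-o[2])/d[2]
def proj(n,X,ci=None):
    c=ci or manip.camera_info(n); p=np.array(c["R"])@X+c["t"]; return np.array([c["fx"]*p[0]/p[2]+c["cx"],c["fy"]*p[1]/p[2]+c["cy"]])
E
python3 - <<'E'
from h import *
Z=dict(holder=0,socket=10,cartridge=10,foot_left=10,foot_right=10,keeper_hinge=48,keeper_knob=82,cell=10,lens_post=0,screw_jar=0,driver=0)
im=manip.snapshot("top"); im2=manip.snapshot("scene")
for n in("top","scene"):
  for k,z in Z.items():
    r=manip.pinpoint(n,k)
    print(n,k,[(np.round(d["centre"]).tolist(),round(d["score"],2),np.round(at_z(n,d["centre"],z)).tolist()) for d in r[:6]])
a=cv2.resize(im[160:270,270:450],None,fx=4,fy=4,interpolation=cv2.INTER_CUBIC);cv2.imwrite("pics/c1.png",a[:,:,::-1])
a=cv2.resize(im2[140:240,210:350],None,fx=5,fy=5,interpolation=cv2.INTER_CUBIC);cv2.imwrite("pics/c2.png",a[:,:,::-1])
print(manip.get_state()["time_s"])
E
```

```text
top holder [([240.0, 315.0], 0.74, [328.0, 117.0, 0.0]), ([386.0, 331.0], 0.7, [296.0, -186.0, 0.0]), ([328.0, 219.0], 0.69, [531.0, -70.0, 0.0]), ([323.0, 100.0], 0.68, [798.0, -63.0, 0.0]), ([204.0, 137.0], 0.56, [713.0, 203.0, 0.0])]
top socket [([331.0, 235.0], 0.96, [494.0, -76.0, 10.0]), ([394.0, 353.0], 0.89, [254.0, -199.0, 10.0]), ([248.0, 334.0], 0.71, [291.0, 99.0, 10.0]), ([212.0, 152.0], 0.59, [676.0, 182.0, 10.0])]
top cartridge [([329.0, 236.0], 0.76, [491.0, -71.0, 10.0])]
top foot_left [([315.0, 240.0], 0.86, [485.0, -41.0, 10.0])]
top foot_right [([347.0, 236.0], 0.62, [493.0, -108.0, 10.0])]
top keeper_hinge [([262.0, 293.0], 0.84, [375.0, 70.0, 48.0]), ([414.0, 304.0], 0.81, [356.0, -232.0, 48.0]), ([346.0, 67.0], 0.74, [852.0, -109.0, 48.0]), ([353.0, 190.0], 0.64, [583.0, -116.0, 48.0]), ([217.0, 102.0], 0.62, [774.0, 167.0, 48.0])]
top keeper_knob [([207.0, 301.0], 0.94, [363.0, 173.0, 82.0]), ([301.0, 172.0], 0.82, [615.0, -8.0, 82.0]), ([296.0, 69.0], 0.77, [831.0, 0.0, 82.0]), ([166.0, 116.0], 0.62, [731.0, 266.0, 82.0]), ([365.0, 325.0], 0.59, [319.0, -127.
[... 1109 characters left out ...]
 -105.0, 48.0]), ([236.0, 188.0], 0.85, [583.0, -107.0, 48.0]), ([341.0, 186.0], 0.68, [380.0, 72.0, 48.0]), ([273.0, 126.0], 0.48, [349.0, -226.0, 48.0])]
scene keeper_knob [([301.0, 317.0], 0.93, [728.0, 275.0, 82.0]), ([172.0, 261.0], 0.85, [841.0, -10.0, 82.0]), ([377.0, 192.0], 0.81, [353.0, 163.0, 82.0]), ([305.0, 127.0], 0.62, [310.0, -131.0, 82.0]), ([251.0, 206.0], 0.59, [613.0, -11.0, 82.0])]
scene cell [([251.0, 206.0], 0.69, [576.0, -62.0, 10.0])]
scene lens_post [([320.0, 234.0], 0.84, [502.0, 119.0, -0.0])]
scene screw_jar [([196.0, 178.0], 0.61, [616.0, -246.0, 0.0]), ([263.0, 183.0], 0.29, [492.0, -109.0, 0.0])]
scene driver [([220.0, 157.0], 0.74, [514.0, -270.0, 0.0])]
1.35
```

View pics/c1.png

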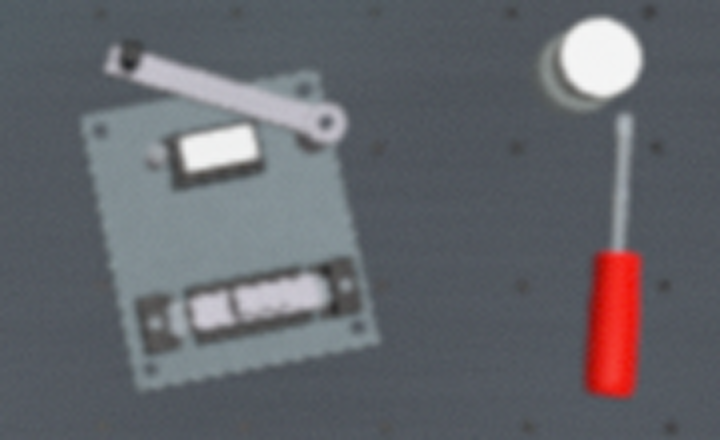

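View pics/c2.png

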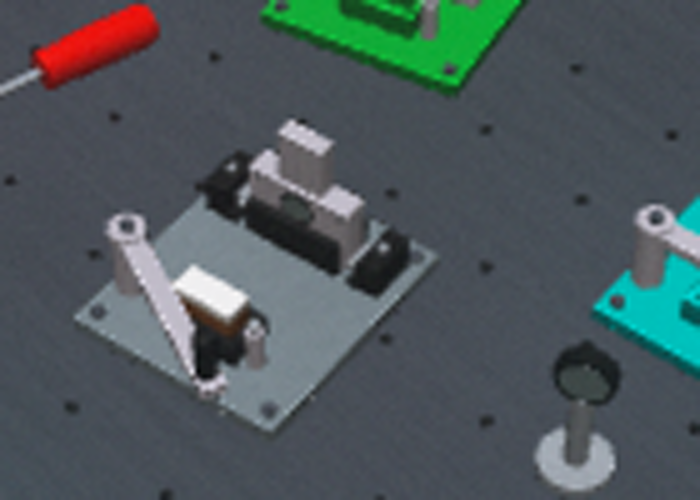

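```bash
cat >> h.py <<'E'
from scipy.spatial.transform import Rotation as Ro
def tool_to(target,yaw_y_deg=None,tilt=None):
    """target TCP world mm, tool y axis at world angle; returns translation cm, turn rad in present tool frame"""
    s=manip.get_state(); R0=Ro.from_quat(s["orientation"]); tr=R0.inv().apply(np.array(target)-s["ee_pos"])/10
    if yaw_y_deg is None: tu=np.zeros(3)
    else:
        a=np.radians(yaw_y_deg); y=np.array([np.cos(a),np.sin(a),0]); z=np.array([0,0,-1.]); x=np.cross(y,z)
        Rt=Ro.from_matrix(np.c_[x,y,z]); 
        if tilt is not None: Rt=Rt*Ro.from_rotvec([0,tilt,0])
        tu=(R0.inv()*Rt).as_rotvec()
    print("t",s["time_s"],"pos",np.round(s["ee_pos"],1),"F",np.round(s["contact_force"],1),"M",np.round(s["moment"],2),"w",round(s["grip_width"],1),"-> tr",np.round(tr,2),"turn",np.round(tu,3)); return tr,tu
E
python3 - <<'E'
from h import *
c=manip.camera_info("wrist");R=c["R"];o=-R.T@c["t"]
s=manip.get_state();R0=Ro.from_quat(s["orientation"])
print("cam in tool",R0.inv().apply(o-s["ee_pos"]),"axis in tool",R0.inv().apply(R[2]))
ci=manip.camera_info("top")
pts=[(82,117),(318,72),(380,345),(140,390)]
P=np.array([at_z("top",(270+x/4,160+y/4),10,ci)[:2] for x,y in pts]);print(P.round(1))
print(P.mean(0),[np.degrees(np.arctan2(*(P[a]-P[b])[::-1])) for a,b in((0,1),(3,2),(0,3),(1,2))],[np.linalg.norm(P[a]-P[b]) for a,b in((0,1),(3,2),(0,3),(1,2))])
tool_to((560,-40,245),10.6)
E
```

```text
cam in tool [  75.88587234    0.14141906 -129.9788161 ] axis in tool [-2.98281015e-01 -5.04607223e-04  9.54477963e-01]
[[ 592.9   10.4]
 [ 617.5 -116.8]
 [ 470.8 -146. ]
 [ 447.1  -19.5]]
[532.08570494 -68.00245024] [np.float64(100.92484764828313), np.float64(100.63433421951501), np.float64(11.584324965033813), np.float64(11.264183871579128)] [np.float64(129.56183288601684), np.float64(128.73544350184542), np.float64(148.88545299791127), np.float64(149.53095277416145)]
t 1.35 pos [216.6 505.6 245.3] F [ 0.6 -0.1 -0.1] M [0.02 0.04 0.04] w 85.3 -> tr [-5.305e+01 -3.663e+01  3.000e-02] turn [ 0.    -0.     0.981]
```

Request:
drive_tool(rows=[{"translation":[-31.0,-21.4,0],"turn":[0,0,0.973],"grip":1},{"translation":[-31.0,-21.4,0],"turn":[0,0,0.973],"grip":1},{"translation":[-31.0,-21.4,0],"turn":[0,0,0.973],"grip":1},{"translation":[-31.0,-21.4,0],"turn":[0,0,0.973],"grip":1},{"translation":[-31.0,-21.4,0],"turn":[0,0,0.973],"grip":1}])

```text
time_s: 1.98
ee_pos: [384.0, 239.4, 245.6]
orientation: [0.624, 0.781, 0.0, 0.0]
contact_force: [1.7, -0.6, -0.5]
grip_width: -0.1
```

```bash
python3 -c "
from h import *
tool_to((560,-60,245),11.1)"
```

```text
t 1.975 pos [384.  239.4 245.6] F [ 1.7 -0.6 -0.5] M [-0.01 -0.05 -0.01] w -0.1 -> tr [-33.09  10.56   0.06] turn [ 0.001 -0.     0.029]
```

Request:
drive_tool(rows=[{"translation":[-33.1,10.6,0],"turn":[0,0,0.029],"grip":1},{"translation":[-33.1,10.6,0],"turn":[0,0,0.029],"grip":1},{"translation":[-33.1,10.6,0],"turn":[0,0,0.029],"grip":1},{"translation":[-33.1,10.6,0],"turn":[0,0,0.029],"grip":1},{"translation":[-33.1,10.6,0],"turn":[0,0,0.029],"grip":1}])

```text
time_s: 2.6
ee_pos: [542.6, -30.1, 245.8]
orientation: [0.636, 0.772, 0.001, 0.0]
contact_force: [0.9, 1.0, 0.1]
grip_width: 0.1
```

Request:
drive_tool(rows=[{"translation":[-3.5,1.1,0],"turn":[0,0,0],"grip":1},{"translation":[-3.5,1.1,0],"turn":[0,0,0],"grip":1}])

```text
time_s: 2.85
ee_pos: [561.2, -65.1, 245.4]
orientation: [0.637, 0.771, 0.001, 0.001]
contact_force: [-0.1, 0.0, 0.2]
grip_width: -0.1
```

```bash
python3 - <<'E'
from h import *
tool_to((560,-60,245),11.1)
ci=manip.camera_info("wrist"); im=manip.snapshot("wrist"); cv2.imwrite("pics/w1.png",im[:,:,::-1])
Z=dict(holder=0,socket=10,cartridge=10,foot_left=10,foot_right=10,keeper_hinge=48,keeper_knob=82,cell=10)
for k,z in Z.items():
    r=manip.pinpoint("wrist",k)
    print(k,[(np.round(d["centre"]).tolist(),round(d["score"],2),np.round(at_z("wrist",d["centre"],z,ci),1).tolist()) for d in r[:4]])
np.save("ci.npy",ci)
E
```

```text
t 2.85 pos [561.2 -65.1 245.4] F [-0.1  0.   0.2] M [ 0.02  0.04 -0.03] w -0.1 -> tr [ 0.52 -0.03  0.04] turn [ 0.002  0.    -0.005]
holder [([477.0, 212.0], 0.88, [801.1, -61.6, 0.0]), ([37.0, 239.0], 0.84, [294.5, -191.2, 0.0]), ([253.0, 179.0], 0.66, [536.4, -71.4, 0.0])]
socket [([450.0, 218.0], 0.71, [766.4, -72.2, 10.0]), ([213.0, 180.0], 0.64, [493.0, -78.7, 10.0]), ([251.0, 177.0], 0.35, [534.4, -66.9, 10.0])]
cartridge [([212.0, 175.0], 0.79, [491.6, -73.2, 10.0]), ([215.0, 206.0], 0.42, [499.9, -107.2, 10.0])]
foot_left [([213.0, 147.0], 0.87, [488.8, -42.3, 10.0])]
foot_right [([215.0, 208.0], 0.63, [499.9, -110.2, 10.0])]
keeper_hinge [([290.0, 233.0], 0.96, [585.4, -109.7, 48.0]), ([536.0, 276.0], 0.96, [858.6, -109.3, 48.0]), ([63.0, 292.0], 0.79, [352.9, -225.3, 48.0])]
keeper_knob [([346.0, 149.0], 0.85, [613.5, -12.2, 82.0]), ([4.0, 217.0], 0.58, [320.6, -130.8, 82.0]), ([286.0, 178.0], 0.42, [566.9, -47.3, 82.0]), ([214.0, 181.0], 0.34, [505.2, -61.6, 82.0])]
cell [([285.0, 177.0], 0.91, [570.6, -60.1, 10.0])]
```

View pics/w1.png

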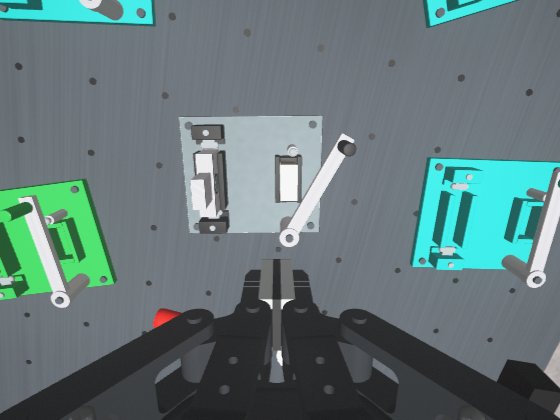

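```bash
python3 -c "
from h import *
tool_to((650,-8,120),11.1);tool_to((650,-8,72),11.1)"
```

```text
t 3.3 pos [560.  -61.5 246.1] F [-0.6 -0.1 -0.2] M [0.03 0.01 0.01] w -0.3 -> tr [ 3.51  9.84 12.63] turn [ 0.002 -0.     0.001]
t 3.3 pos [560.  -61.5 246.1] F [-0.6 -0.1 -0.2] M [0.03 0.01 0.01] w -0.3 -> tr [ 3.51  9.83 17.43] turn [ 0.002 -0.     0.001]
```

Request:
drive_tool(rows=[{"translation":[3.5,9.8,6],"turn":[0,0,0],"grip":1},{"translation":[3.5,9.8,6],"turn":[0,0,0],"grip":1},{"translation":[3.5,9.8,17.4],"turn":[0,0,0],"grip":1},{"translation":[3.5,9.8,17.4],"turn":[0,0,0],"grip":1},{"translation":[3.5,9.8,17.4],"turn":[0,0,0],"grip":1}])

```text
time_s: 3.92
ee_pos: [645.6, -7.1, 67.9]
orientation: [0.635, 0.773, -0.002, -0.003]
contact_force: [-0.7, -0.0, 1.0]
grip_width: -0.0
```

```bash
python3 - <<'E'
from h import *
tool_to((625,-9,72),11.1)
tool_to((600,-9,72),11.1)
for n in("scene","wrist"):
    im=manip.snapshot(n)
    if n=="scene": im=cv2.resize(im[120:260,190:360],None,fx=4,fy=4,interpolation=cv2.INTER_CUBIC)
    cv2.imwrite(f"pics/{n}2.png",im[:,:,::-1])
E
```

```text
t 3.925 pos [645.6  -7.1  67.9] F [-0.7 -0.   1. ] M [-0.    0.01 -0.  ] w -0.0 -> tr [ 0.21 -2.06 -0.39] turn [-0.007 -0.003  0.002]
t 3.925 pos [645.6  -7.1  67.9] F [-0.7 -0.   1. ] M [-0.    0.01 -0.  ] w -0.0 -> tr [ 0.7  -4.52 -0.37] turn [-0.007 -0.003  0.002]
```

View pics/scene2.png

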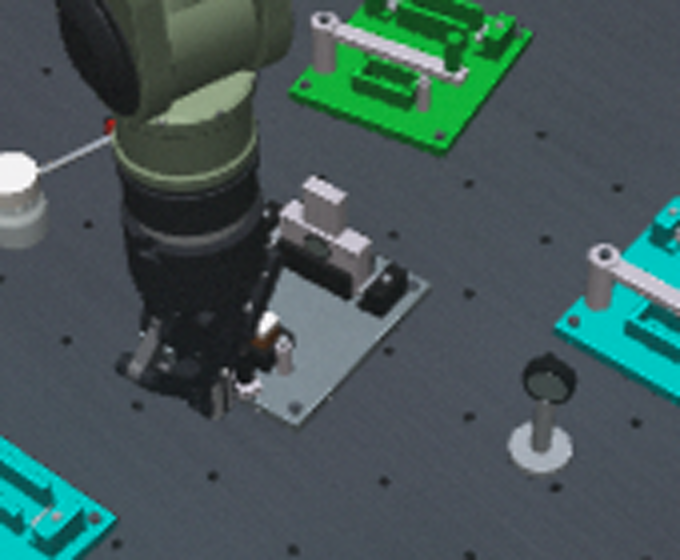

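View pics/wrist2.png

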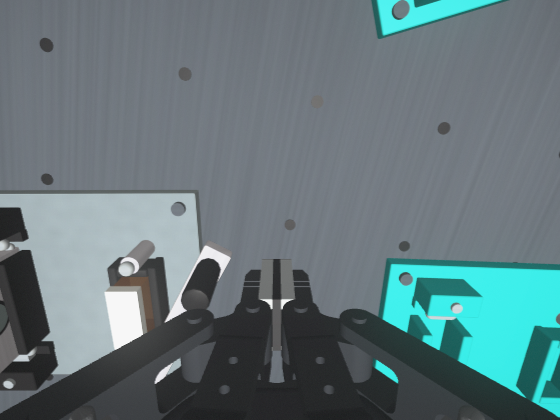

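Request:
drive_tool(rows=[{"translation":[0.2,-1.2,-0.3],"turn":[0,0,0],"grip":1},{"translation":[0.3,-2.5,-0.3],"turn":[0,0,0],"grip":1},{"translation":[0.5,-3.5,-0.3],"turn":[0,0,0],"grip":1},{"translation":[0.6,-4.5,-0.3],"turn":[0,0,0],"grip":1},{"translation":[0.6,-4.5,-0.3],"turn":[0,0,0],"grip":1}])

```text
time_s: 4.65
ee_pos: [604.2, -11.1, 77.1]
orientation: [0.635, 0.772, 0.001, 0.001]
contact_force: [0.4, -0.4, 0.5]
grip_width: 0.2
```

```bash
python3 - <<'E'
from h import *
tool_to((582,-8,70),11.1)
im=manip.snapshot("wrist")
cv2.imwrite(f"pics/w3.png",im[:,:,::-1])
E
```

```text
t 4.65 pos [604.2 -11.1  77.1] F [ 0.4 -0.4  0.5] M [ 0.03 -0.04  0.07] w 0.2 -> tr [ 0.73 -2.12  0.7 ] turn [0.003 0.001 0.001]
```

View pics/w3.png

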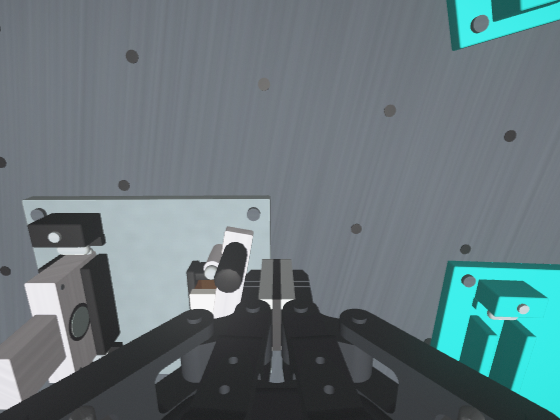

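Request:
drive_tool(rows=[{"translation":[0.4,-0.8,0.4],"turn":[0,0,0],"grip":1},{"translation":[0.6,-1.3,0.5],"turn":[0,0,0],"grip":1},{"translation":[0.7,-1.6,0.5],"turn":[0,0,0],"grip":1},{"translation":[0.7,-1.8,0.5],"turn":[0,0,0],"grip":1}])

```text
time_s: 5.2
ee_pos: [587.6, -8.3, 72.1]
orientation: [0.635, 0.772, 0.002, 0.003]
contact_force: [4.6, -1.3, -0.6]
grip_width: 0.1
```

```bash
python3 - <<'E'
from h import *
tool_to((578,-8,70),11.1)
im=manip.snapshot("wrist")
cv2.imwrite(f"pics/w4.png",im[:,:,::-1])
E
```

```text
t 5.2 pos [587.6  -8.3  72.1] F [ 4.6 -1.3 -0.6] M [-0.3  -0.79  0.04] w 0.1 -> tr [ 0.22 -0.94  0.21] turn [0.007 0.003 0.001]
```

View pics/w4.png

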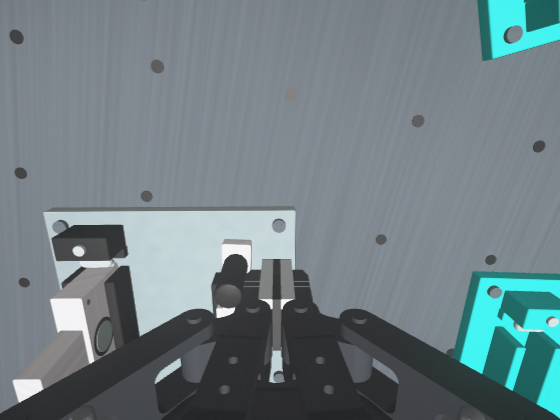

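Request:
drive_tool(rows=[{"translation":[0.1,-0.3,0.1],"turn":[0,0,0],"grip":1},{"translation":[0.1,-0.5,0.1],"turn":[0,0,0],"grip":1},{"translation":[0.1,-0.6,0.1],"turn":[0,0,0],"grip":1}])

```text
time_s: 5.62
ee_pos: [582.5, -7.8, 71.1]
orientation: [0.635, 0.773, 0.003, 0.003]
contact_force: [9.4, 1.6, -4.5]
grip_width: -0.1
```

```bash
python3 - <<'E'
from h import *
tool_to((578,-8,70),11.1)
E
```

```text
t 5.625 pos [582.5  -7.8  71.1] F [ 9.4  1.6 -4.5] M [ 0.27 -1.76  0.01] w -0.1 -> tr [ 0.07 -0.44  0.11] turn [0.009 0.001 0.001]
```

Request:
drive_tool(rows=[{"translation":[0,-0.3,0],"turn":[0,0,0],"grip":1},{"translation":[0,-0.4,0],"turn":[0,0,0],"grip":1}])

```text
time_s: 5.88
ee_pos: [582.3, -7.9, 71.5]
orientation: [0.635, 0.773, 0.006, 0.006]
contact_force: [13.7, 1.4, -8.0]
grip_width: 0.2
```

```bash
python3 - <<'E'
from h import *
tool_to((578,-8,70),11.1)
im=manip.snapshot("wrist")
cv2.imwrite(f"pics/w5.png",im[:,:,::-1])
E
```

```text
t 5.875 pos [582.3  -7.9  71.5] F [13.7  1.4 -8. ] M [ 0.5  -2.64 -0.  ] w 0.2 -> tr [ 0.07 -0.42  0.14] turn [0.017 0.001 0.002]
```

View pics/w5.png

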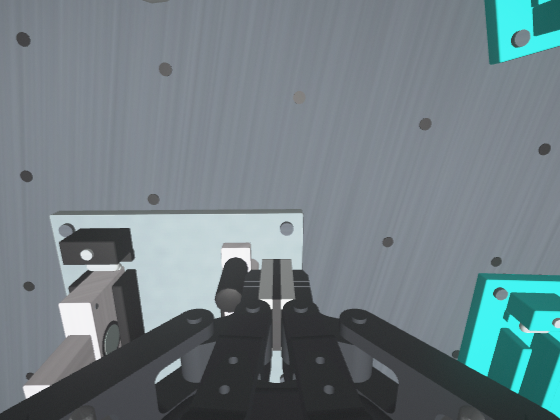

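Request:
drive_tool(rows=[{"translation":[0,2,0],"turn":[0,0,0],"grip":1},{"translation":[0,3,-1],"turn":[0,0,0],"grip":1},{"translation":[0,3,-7],"turn":[0,0,0],"grip":1},{"translation":[0,1,-10],"turn":[0,0,0],"grip":0.5},{"translation":[0,0,-10],"turn":[0,0,0],"grip":0.5}])

```text
time_s: 6.55
ee_pos: [581.0, -8.3, 174.3]
orientation: [0.635, 0.773, 0.007, 0.007]
contact_force: [-0.0, -0.2, -0.4]
grip_width: 35.6
```

```bash
python3 - <<'E'
from h import *
tool_to((510,-73,150),11.1)
ci=manip.camera_info("wrist"); im=manip.snapshot("wrist"); cv2.imwrite("pics/w6.png",im[:,:,::-1])
ci2=manip.camera_info("top"); im=manip.snapshot("top"); cv2.imwrite("pics/t6.png",cv2.resize(im[160:270,270:400],None,fx=5,fy=5,interpolation=cv2.INTER_CUBIC)[:,:,::-1])
for n,c in(("wrist",ci),("top",ci2)):
  for k,z in (("keeper_hinge",48),("keeper_knob",82)):
    r=manip.pinpoint(n,k)
    print(n,k,[(np.round(d["centre"]).tolist(),round(d["score"],2),np.round(at_z(n,d["centre"],z,c),1).tolist()) for d in r[:4]])
E
```

```text
t 6.55 pos [581.   -8.3 174.3] F [-0.  -0.2 -0.4] M [0.04 0.02 0.05] w 35.6 -> tr [-4.97 -8.27  2.28] turn [0.02  0.002 0.002]
wrist keeper_hinge [([250.0, 319.0], 0.89, [580.6, -113.1, 48.0]), ([536.0, 358.0], 0.78, [853.3, -107.8, 48.0]), ([1.0, 49.0], 0.77, [377.1, 67.8, 48.0])]
wrist keeper_knob [([246.0, 218.0], 0.67, [562.1, -9.7, 82.0])]
top keeper_hinge [([217.0, 102.0], 0.67, [774.7, 167.5, 48.0])]
top keeper_knob [([164.0, 117.0], 0.68, [728.0, 269.5, 82.0]), ([207.0, 300.0], 0.65, [364.0, 173.4, 82.0])]
```

View pics/w6.png

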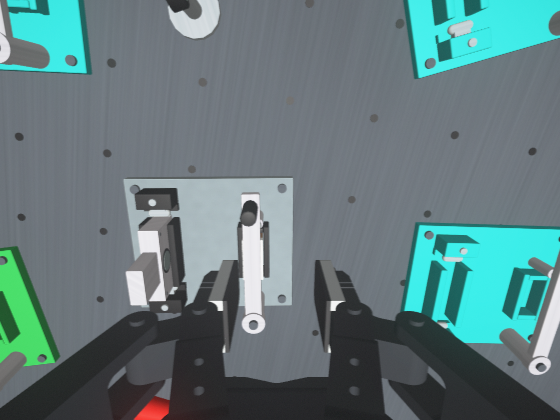

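View pics/t6.png

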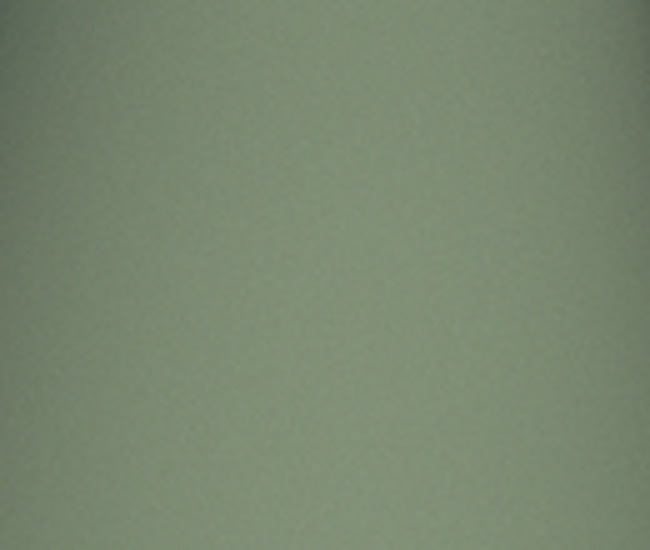

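```bash
python3 -c "
from h import *
tool_to((493,-76,150),11.1)"
```

```text
t 6.85 pos [580.1  -8.  170.2] F [-0.1 -0.3  0.8] M [ 0.01 -0.    0.03] w 42.7 -> tr [-4.98 -9.9   1.87] turn [0.015 0.    0.002]
```

Request:
drive_tool(rows=[{"translation":[-5,-9.9,1.0],"turn":[0.015,0,0.002],"grip":0.2},{"translation":[-5,-9.9,1.9],"turn":[0.015,0,0.002],"grip":0.2},{"translation":[-5,-9.9,1.9],"turn":[0.015,0,0.002],"grip":0.2},{"translation":[-5,-9.9,1.9],"turn":[0.015,0,0.002],"grip":0.2}])

```text
time_s: 7.35
ee_pos: [493.8, -76.3, 149.5]
orientation: [0.636, 0.772, 0.0, 0.0]
contact_force: [-0.5, 0.2, -0.4]
grip_width: 68.6
```

```bash
python3 - <<'E'
from h import *
tool_to((493,-76,150),11.1)
ci=manip.camera_info("wrist"); im=manip.snapshot("wrist"); cv2.imwrite("pics/w7.png",im[:,:,::-1]); np.save("ci7.npy",ci)
s=manip.get_state(); R0=Ro.from_quat(s["orientation"])
for k in range(0,70,14): pass
for dz in (0,14,40,64): print(dz,proj("wrist",s["ee_pos"]+R0.apply([0,0,dz]),ci))
a=cv2.resize(im[210:400,200:350],None,fx=4,fy=4,interpolation=cv2.INTER_CUBIC);cv2.imwrite("pics/c7.png",a[:,:,::-1])
E
```

```text
t 7.35 pos [493.8 -76.3 149.5] F [-0.5  0.2 -0.4] M [ 0.   -0.01  0.01] w 68.6 -> tr [ 0.04 -0.07 -0.05] turn [ 0.    -0.    -0.001]
0 [277.04406327 290.16165754]
14 [276.99164397 274.90607596]
40 [276.91442149 252.43203365]
64 [276.85952856 236.45655229]
```

View pics/w7.png

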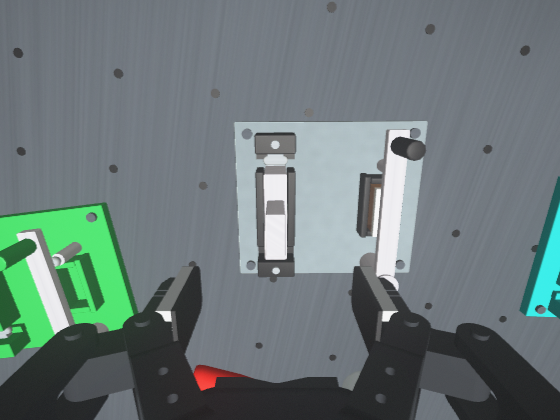

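View pics/c7.png

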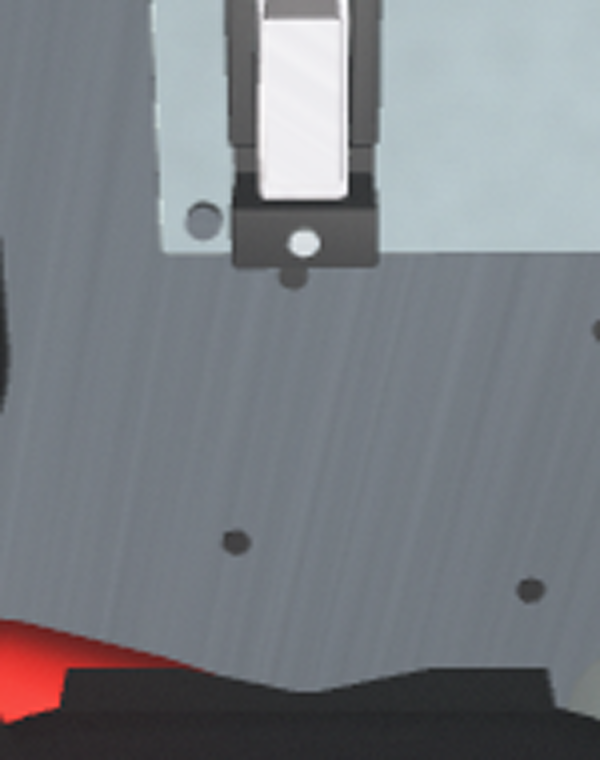

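```bash
python3 - <<'E'
from h import *
ci=np.load("ci7.npy",allow_pickle=True).item()
P=[at_z("wrist",u,86,ci)[:2] for u in((265.7,214.5),(287,214.5),(287.3,259),(264.5,259))]
P=np.array(P);print(P.round(1),P.mean(0));
print([np.linalg.norm(P[a]-P[b]) for a,b in((0,1),(1,2),(2,3),(3,0))],[np.degrees(np.arctan2(*(P[a]-P[b])[::-1])) for a,b in((1,2),(0,3))])
E
```

```text
[[485.  -63.4]
 [497.7 -60.9]
 [503.7 -89.8]
 [489.6 -92.5]] [494.00039203 -76.63385557]
[np.float64(12.883671145024149), np.float64(29.477864200745888), np.float64(14.38731944297295), np.float64(29.490704511662358)] [np.float64(101.90855877900451), np.float64(98.98636045021456)]
```

Request:
drive_tool(rows=[{"translation":[0,0,3],"turn":[0,0,0],"grip":0.5},{"translation":[0,0,5.5],"turn":[0,0,0],"grip":0.5},{"translation":[0,0,7],"turn":[0,0,0],"grip":0.5},{"translation":[0,0,7.6],"turn":[0,0,0],"grip":0.5},{"translation":[0,0,7.6],"turn":[0,0,0],"grip":0.5}])

```text
time_s: 8.02
ee_pos: [494.8, -76.0, 73.8]
orientation: [0.635, 0.772, 0.0, 0.0]
contact_force: [0.3, 0.4, 0.1]
grip_width: 42.3
```

```bash
python3 - <<'E'
from h import *
tool_to((493.6,-76.4,71),11.0)
im=manip.snapshot("wrist"); cv2.imwrite("pics/w8.png",im[:,:,::-1])
im=manip.snapshot("scene"); cv2.imwrite("pics/s8.png",cv2.resize(im[120:250,200:340],None,fx=5,fy=4.5,interpolation=cv2.INTER_CUBIC)[:,:,::-1])
E
```

```text
t 8.025 pos [494.8 -76.   73.8] F [0.3 0.4 0.1] M [0.02 0.04 0.04] w 42.3 -> tr [-0.02 -0.12  0.28] turn [0.001 0.    0.002]
```

View pics/w8.png

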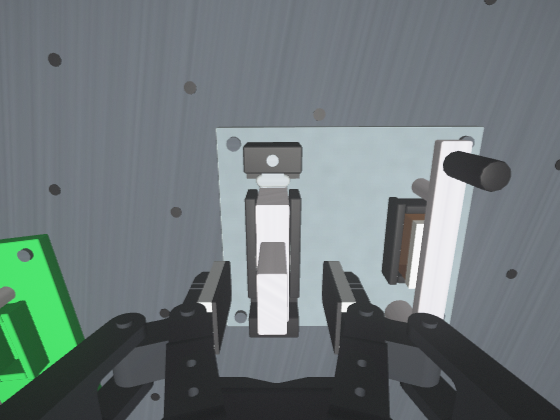

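View pics/s8.png

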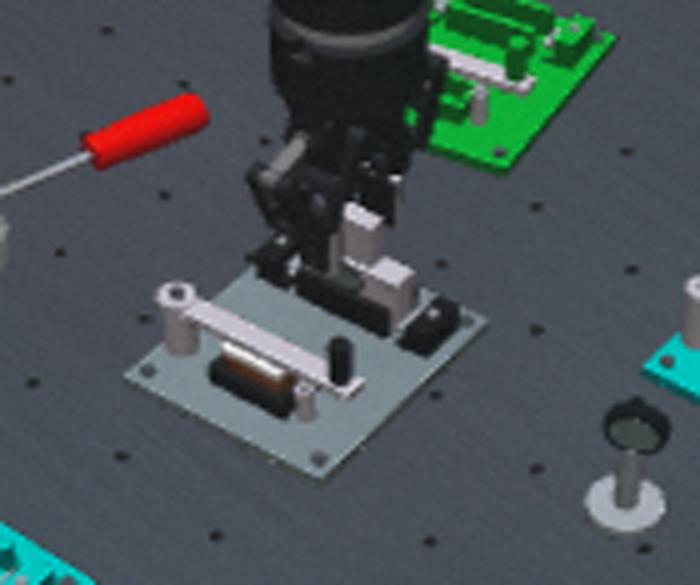

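Request:
drive_tool(rows=[{"translation":[0,-0.13,0.25],"turn":[0,0,0],"grip":0.5},{"translation":[0,-0.13,0.25],"turn":[0,0,0],"grip":1},{"translation":[0,-0.13,0.25],"turn":[0,0,0],"grip":1},{"translation":[0,-0.13,0.25],"turn":[0,0,0],"grip":1},{"translation":[0,-0.13,0.25],"turn":[0,0,0],"grip":1}])

```text
time_s: 8.75
ee_pos: [493.9, -76.6, 72.3]
orientation: [0.635, 0.772, 0.001, 0.001]
contact_force: [-1.5, -0.8, 5.9]
grip_width: 11.0
```

```bash
python3 - <<'E'
from h import *
tool_to((493.6,-76.4,71),11.0)
im=manip.snapshot("wrist"); cv2.imwrite("pics/w9.png",im[:,:,::-1])
E
```

```text
t 8.75 pos [493.9 -76.6  72.3] F [-1.5 -0.8  5.9] M [-0.01  0.4  -0.05] w 11.0 -> tr [ 0.03 -0.02  0.13] turn [0.002 0.001 0.002]
```

View pics/w9.png

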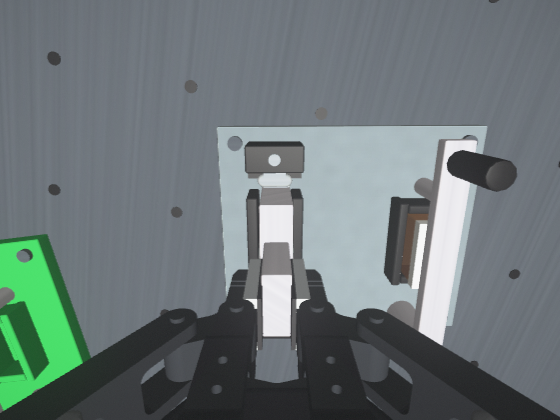

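Request:
drive_tool(rows=[{"translation":[-0.17,0,-0.06],"turn":[0,0.026,0],"grip":1},{"translation":[-0.33,0,-0.12],"turn":[0,0.052,0],"grip":1},{"translation":[-0.5,0,-0.17],"turn":[0,0.078,0],"grip":1},{"translation":[-0.5,0,-0.17],"turn":[0,0.078,0],"grip":1}])

```text
time_s: 9.3
ee_pos: [494.8, -81.9, 74.2]
orientation: [0.635, 0.771, 0.026, -0.03]
contact_force: [-1.7, 0.9, 4.0]
grip_width: 11.0
```

```bash
python3 - <<'E'
from h import *
tool_to((493.9,-76.6,72.3),11.0)
im=manip.snapshot("scene"); cv2.imwrite("pics/s10.png",cv2.resize(im[120:250,200:340],None,fx=5,fy=4.5,interpolation=cv2.INTER_CUBIC)[:,:,::-1])
im=manip.snapshot("wrist"); cv2.imwrite("pics/w10.png",im[:,:,::-1])
E
```

```text
t 9.3 pos [494.8 -81.9  74.2] F [-1.7  0.9  4. ] M [ 0.49  0.34 -0.01] w 11.0 -> tr [0.52 0.01 0.23] turn [ 0.002 -0.079  0.001]
```

View pics/w10.png

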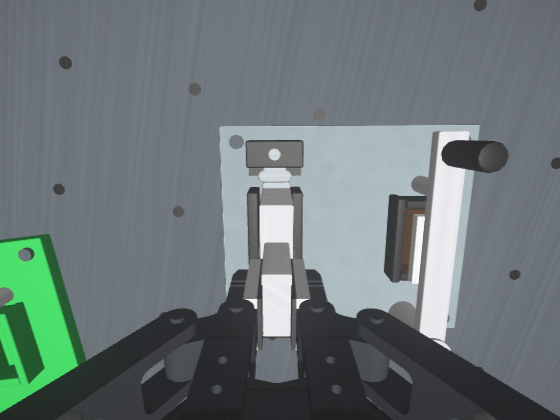

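View pics/s10.png

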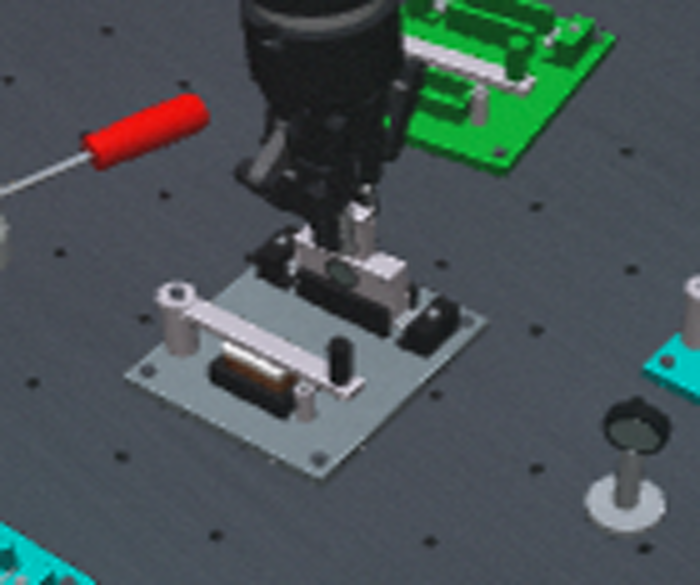

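Request:
drive_tool(rows=[{"translation":[-0.15,0,-0.08],"turn":[0,0.025,0],"grip":1},{"translation":[-0.3,0,-0.15],"turn":[0,0.05,0],"grip":1},{"translation":[-0.46,0,-0.22],"turn":[0,0.078,0],"grip":1},{"translation":[-0.46,0,-0.22],"turn":[0,0.078,0],"grip":1}])

```text
time_s: 9.9
ee_pos: [495.7, -86.2, 76.1]
orientation: [0.634, 0.769, 0.051, -0.06]
contact_force: [-1.5, 3.9, 4.3]
grip_width: 10.9
```

```bash
python3 - <<'E'
from h import *
tool_to((493.9,-76.6,72.3),11.0)
im=manip.snapshot("scene"); cv2.imwrite("pics/s11.png",cv2.resize(im[150:230,220:330],None,fx=7,fy=7,interpolation=cv2.INTER_CUBIC)[:,:,::-1])
im=manip.snapshot("wrist"); cv2.imwrite("pics/w11.png",im[:,:,::-1])
E
```

```text
t 9.9 pos [495.7 -86.2  76.1] F [-1.5  3.9  4.3] M [0.99 0.36 0.02] w 10.9 -> tr [0.91 0.01 0.53] turn [ 0.002 -0.159  0.   ]
```

View pics/w11.png

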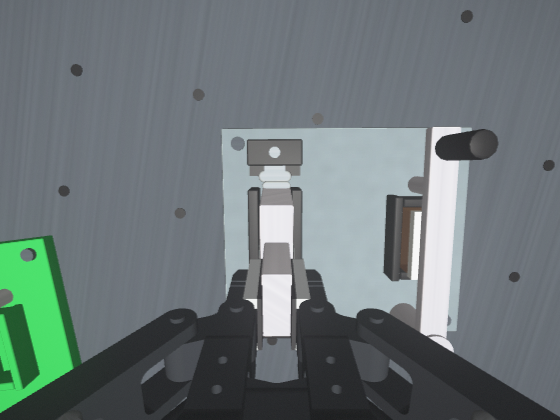

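View pics/s11.png

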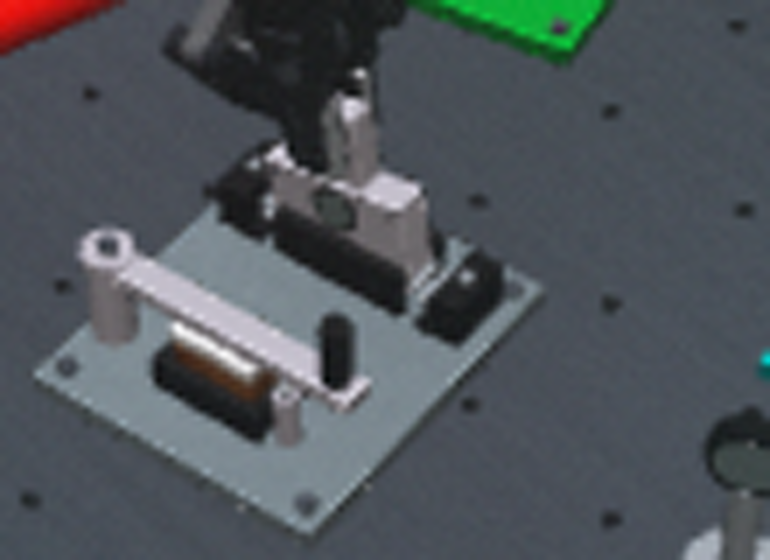

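```bash
python3 - <<'E'
import cv2,numpy as np
a=cv2.imread("pics/w9.png");b=cv2.imread("pics/w11.png")
f=lambda im:cv2.resize(im[150:350,235:315],None,fx=4,fy=3,interpolation=cv2.INTER_CUBIC)
cv2.imwrite("pics/cmp.png",np.hstack([f(a),f(b)]))
from h import *
# predicted row of far top body edge if cartridge slipped by s deg about TCP grasp
ci=manip.camera_info("wrist"); s=manip.get_state(); R0=Ro.from_quat(s["orientation"])
for sl in (0,2,4,8):
    # point in tool frame: x=+32, z = 62.3-42=20.3 ahead of TCP
    p=Ro.from_rotvec([0,-np.radians(sl),0]).apply([32,0,25.3])-[0,0,5]
    q=Ro.from_rotvec([0,-np.radians(sl),0]).apply([14,0,-8.7])-[0,0,5]
    print(sl,proj("wrist",s["ee_pos"]+R0.apply(p),ci),proj("wrist",s["ee_pos"]+R0.apply(q),ci))
E
```

```text
0 [275.63477962 207.13102143] [275.59139829 276.82391384]
2 [275.64136746 208.30832579] [275.59200503 275.52558286]
4 [275.64788999 209.56221938] [275.59272634 274.26304904]
8 [275.66072419 212.28827218] [275.59450386 271.85176972]
```

View pics/cmp.png

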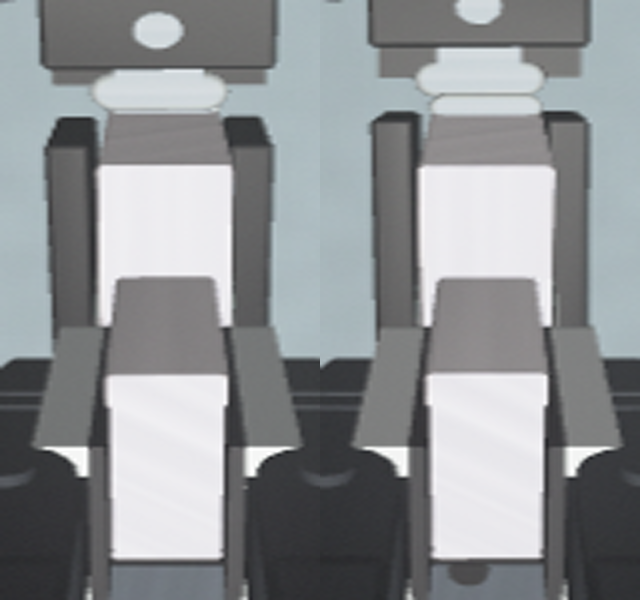

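Request:
drive_tool(rows=[{"translation":[0.03,0,-0.2],"turn":[0,0,0],"grip":1},{"translation":[0.25,0,-0.33],"turn":[0,-0.036,0],"grip":1},{"translation":[0.48,0,-0.44],"turn":[0,-0.072,0],"grip":1},{"translation":[0.48,0,-0.44],"turn":[0,-0.072,0],"grip":1}])

```text
time_s: 10.5
ee_pos: [493.2, -80.3, 81.0]
orientation: [0.635, 0.772, 0.028, -0.034]
contact_force: [-2.2, 5.4, -4.8]
grip_width: 11.1
```

```bash
cat >> h.py <<'E'
def feet():
    """assumes rigid grip as closed at (493.9,-76.6,72.3) level; returns (y,z) of left,right in socket frame"""
    s=manip.get_state(); a=np.radians(11.0); hx=np.array([np.cos(a),np.sin(a),0]);hy=np.array([-np.sin(a),np.cos(a),0])
    R0=Ro.from_quat(s["orientation"]); xt=R0.apply([1,0,0]); th=np.arcsin(xt[2])
    d=s["ee_pos"]-np.array([493.9,-76.6,72.3]); out=[]
    for f in(33,0,-33):
        p=Ro.from_rotvec([0,0,0]).apply(s["ee_pos"]+R0.apply([f,0,62.3]))
        out.append((round((p-[493.9,-76.6,0])@hy,1),round(p[2]-10,1)))
    print("tilt deg",round(np.degrees(th),2),"L,C,R (y,z):",out,"F",np.round(s["contact_force"],1),"M",np.round(s["moment"],2))
E
python3 - <<'E'
from h import *
feet()
im=manip.snapshot("wrist"); cv2.imwrite("pics/w12.png",im[:,:,::-1])
a=cv2.imread("pics/w9.png");b=cv2.imread("pics/w12.png")
f=lambda im:cv2.resize(im[150:350,235:315],None,fx=4,fy=3,interpolation=cv2.INTER_CUBIC)
cv2.imwrite("pics/cmp2.png",np.hstack([f(a),f(b)]))
E
```

```text
tilt deg 4.98 L,C,R (y,z): [(np.float64(34.8), np.float64(11.8)), (np.float64(1.9), np.float64(8.9)), (np.float64(-31.0), np.float64(6.1))] F [-2.2  5.4 -4.8] M [1.26 0.62 0.  ]
```

View pics/cmp2.png

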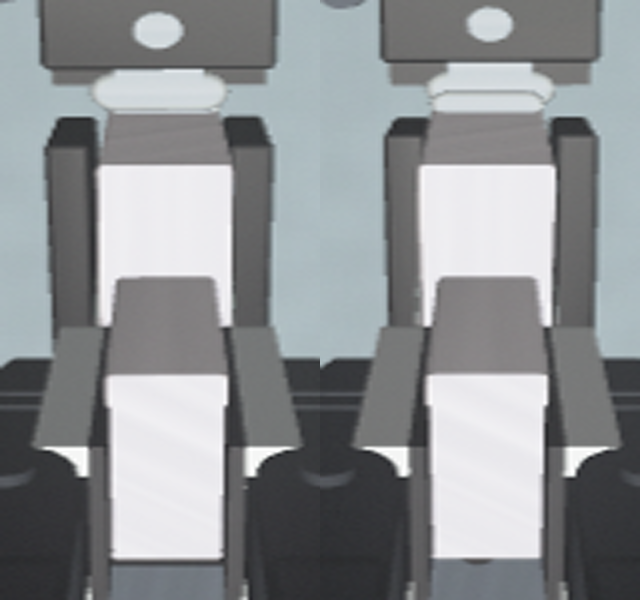

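Request:
drive_tool(rows=[{"translation":[0.22,0,-0.14],"turn":[0,-0.043,0],"grip":1},{"translation":[0.44,0,-0.27],"turn":[0,-0.087,0],"grip":1},{"translation":[0.44,0,-0.27],"turn":[0,-0.087,0],"grip":1},{"translation":[0.44,0,-0.27],"turn":[0,-0.087,0],"grip":1}])

```text
time_s: 11.05
ee_pos: [493.1, -76.8, 84.8]
orientation: [0.635, 0.772, -0.0, 0.001]
contact_force: [0.3, -0.2, -1.3]
grip_width: 11.3
```

```bash
python3 - <<'E'
from h import *
feet()
im=manip.snapshot("wrist"); cv2.imwrite("pics/w13.png",im[:,:,::-1])
a=cv2.imread("pics/w9.png");b=cv2.imread("pics/w13.png")
f=lambda im:cv2.resize(im[150:350,235:315],None,fx=4,fy=3,interpolation=cv2.INTER_CUBIC)
cv2.imwrite("pics/cmp3.png",np.hstack([f(a),f(b)]))
im=manip.snapshot("scene"); cv2.imwrite("pics/s13.png",cv2.resize(im[150:230,220:330],None,fx=7,fy=7,interpolation=cv2.INTER_CUBIC)[:,:,::-1])
E
```

```text
tilt deg -0.09 L,C,R (y,z): [(np.float64(32.9), np.float64(12.5)), (np.float64(-0.1), np.float64(12.5)), (np.float64(-33.1), np.float64(12.6))] F [ 0.3 -0.2 -1.3] M [0.01 0.   0.  ]
```

View pics/cmp3.png

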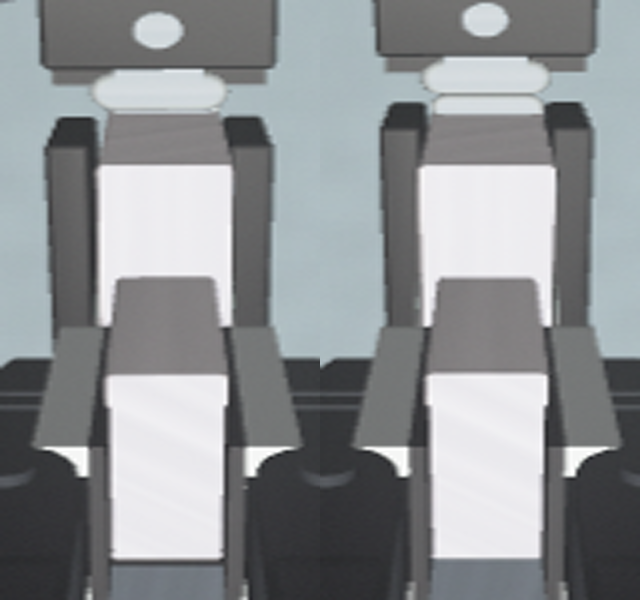

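View pics/s13.png

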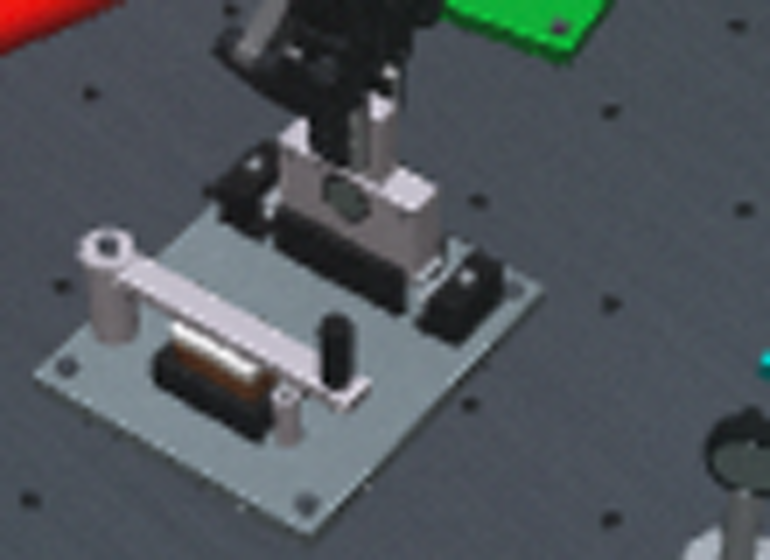

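Request:
drive_tool(rows=[{"translation":[0,0,-0.6],"turn":[0,0,0],"grip":1},{"translation":[0,0,-1.4],"turn":[0,0,0],"grip":1},{"translation":[0,0,-2.2],"turn":[0,0,0],"grip":1},{"translation":[0,0,-3.0],"turn":[0,0,0],"grip":1},{"translation":[0,0,-3.0],"turn":[0,0,0],"grip":1}])

```text
time_s: 11.78
ee_pos: [493.4, -77.1, 115.3]
orientation: [0.636, 0.772, 0.0, 0.001]
contact_force: [0.1, 0.5, -2.5]
grip_width: 11.1
```

Request:
drive_tool(rows=[{"translation":[0,0,0],"turn":[0,0,0],"grip":1},{"translation":[0,0,0],"turn":[0,0,0],"grip":1},{"translation":[0,0,0],"turn":[0,0,0],"grip":1},{"translation":[0,0,0],"turn":[0,0,0],"grip":1}])

```text
time_s: 12.28
ee_pos: [493.3, -77.0, 115.2]
orientation: [0.636, 0.772, 0.0, 0.001]
contact_force: [-0.3, -0.1, -2.7]
grip_width: 11.3
```

```bash
python3 - <<'E'
from h import *
feet(); s=manip.get_state(); print(s["qvel"].round(3),s["grip_width"],s["time_s"])
ci=manip.camera_info("wrist")
im=manip.snapshot("wrist"); cv2.imwrite("pics/w14.png",im[:,:,::-1])
for k,z in (("keeper_hinge",48),("keeper_knob",82)):
    r=manip.pinpoint("wrist",k)
    print(k,[(np.round(d["centre"]).tolist(),round(d["score"],2),np.round(at_z("wrist",d["centre"],z,ci),1).tolist()) for d in r[:4]])
im=manip.snapshot("scene"); cv2.imwrite("pics/s14.png",cv2.resize(im[120:250,180:350],None,fx=4.5,fy=4.5,interpolation=cv2.INTER_CUBIC)[:,:,::-1])
feet()
E
```

```text
tilt deg -0.08 L,C,R (y,z): [(np.float64(32.6), np.float64(42.8)), (np.float64(-0.4), np.float64(42.9)), (np.float64(-33.4), np.float64(42.9))] F [-0.3 -0.1 -2.7] M [-0.03  0.02  0.05]
[ 0.    -0.002  0.002  0.001 -0.001  0.002] 11.252784623418124 12.275
keeper_hinge [([398.0, 308.0], 0.9, [584.7, -113.9, 48.0]), ([50.0, 389.0], 0.55, [353.8, -227.8, 48.0])]
keeper_knob [([445.0, 158.0], 0.7, [563.8, -9.5, 82.0])]
tilt deg -0.09 L,C,R (y,z): [(np.float64(32.6), np.float64(42.9)), (np.float64(-0.4), np.float64(43.0)), (np.float64(-33.4), np.float64(43.0))] F [-0.5  0.1 -2.8] M [-0.1  -0.01  0.02]
```

View pics/w14.png

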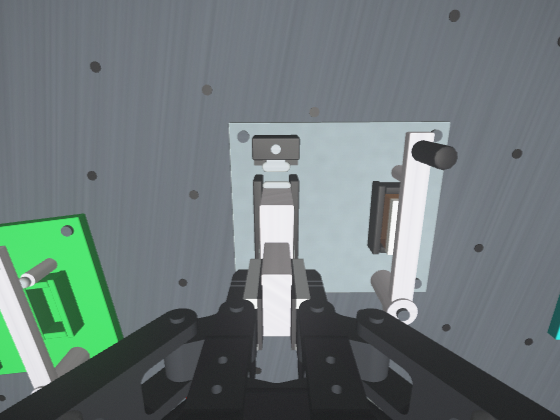

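View pics/s14.png

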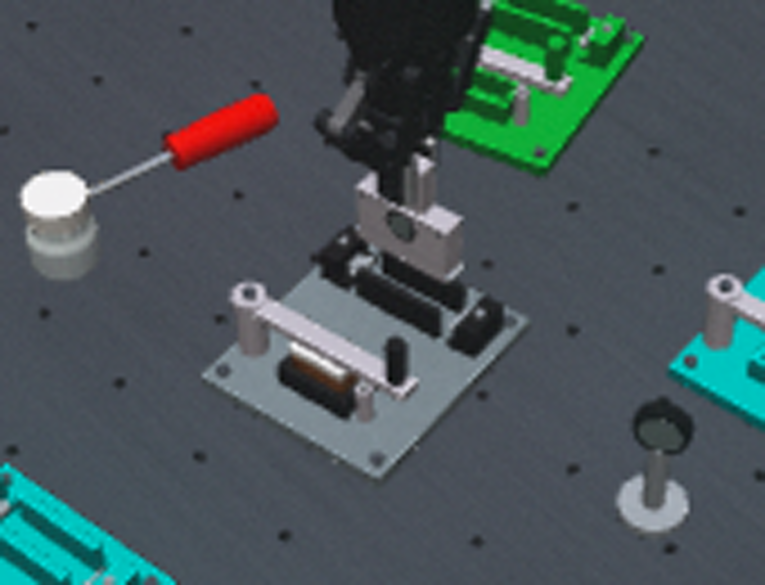

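The pictures show the cartridge upright, clear of its socket and still gripped. The bar is shut over the cell, and the bystanders look unmoved. The measured load of 2.7 N fits the cartridge's 0.25 kg. I am handing the job in.

```bash
python3 -c "
from plant import manip
print(manip.finish_job())"
```

```text
the job is handed in; nothing more can be done
None
```

The job is handed in, at about 12.5 s of the 51 s allowed; no verdict was reported.

- **Keeper bar:** I picked the grey-plate, black-walled holder and pushed the knob with closed fingers over the spring ball. It stopped at a hard stop, where the force rose to 13.7 N with no further movement.
- **Cartridge:** I gripped the tab and rocked the left side up to about 9° of tilt, with the right side still down. I then rocked back until both sides were about 12.5 mm up and level, and lifted straight to about 43 mm.

Last checks before handing in, with the feet heights worked out from the tool pose. Pictures showed no visible slip in the grip during the rocking.

| Check | Reading |
|---|---|
| Cartridge tilt | about 0.1° |
| Height above socket floor | about 43 mm (about 21 mm above the rims) |
| Sideways offset from socket | under 1 mm |
| Load on the arm | 2.7 N, so it hangs free |
| Joint speeds | about zero |
| Grip opening | 11 mm, on the tab |

The bar lies over the cell, along the plate edge. From the camera it is within about 0.02 rad of shut; that reading is noisy, so I mainly rely on the hard stop. The lens post, jar and screwdriver look unmoved in the scene picture, but I did not measure them again. No check failed.

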